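# Clamp and punch a brass strip through the guard

### The arm

A 6-joint arm with a two-finger parallel gripper is mounted at the origin on the work surface. World frame = base frame: x ahead of the robot, y to its left, z up, the work surface at z = 0. Lengths are in m, angles in rad, forces in N, time in s.
With the tool pointing down it reaches from about 0.275 to 0.75 m from the base axis. Payload 10.2 kg.
Tool frame: the origin (TCP) lies between the finger pads; the fingertips stand arm.tip_reach ahead of it and the grasp point (between the pads) lies 11 mm behind it (arm.tip_reach is the distance from the TCP to the fingertips, in m); z points along the fingers, y is the direction in which the jaws open and shut (so a half turn about z gives the same grasp; the last joint's range is limited). The gripper opens to 88 mm and grips with 3 to 60 N. Pads are 18 mm wide; open, the fingers measure 123 mm over their backs; the gripper's body (75 mm by 187 mm) begins 45 mm behind the grasp point.
Start: joints at [-1.408, 0.313, 1.498, -0, 1.331, -0.223], TCP at [0.198, -0.486, 0.247] pointing down, gripper open.
Joint ranges: [-2.94, 2.94], [-0.97, 2.17], [0.19, 2.56], [-1.23, 4.37], [0.02, 3.11], [-2.88, 2.88]. Speed limits (rad/s): [2.39, 2.39, 3.01, 3.14, 3.14, 3.14].

### API

Orientations are given as a rotation vector (axis times angle).
In Python, from bench import arm, cams gives the robot as it stands.
- The arm moves only by the tool step_arm, never from a script. Its argument "rows" is a list of rows, each a list of 3 entries, a list of its own where there are three numbers: the shift along the tool's x, y, z in mm, then the turn about the tool's z in degrees, then the opening, from -1 (shut) to 1 (fully open). In form: [[[x, y, z], spin, jaw], ...]. A call has 1 to 20 rows; each row is the pose to reach, as a shift and turn from the pose commanded when the call began, along the tool's axes at that moment; what a row does not reach only later rows make up. A row lasts 1/10 s, in which the tool goes at most 50 mm and 8.59 degrees, less where a joint would pass 70% of its speed; a pose out of reach is approached as far as the arm can. A call with a gripper value outside its range is refused whole. The fingers move at their own pace and stop on an object; the grip force is fixed at half the most. Time passes only in rows, so rows that repeat a pose let the fingers close. It gives the time, the measured TCP pose, the force and the opening at its end, in the units of the state.
- arm.read_state(): the state, without advancing time (a new reading comes with each control period).
- cams.get_image(name): name is "scene" or "top" or "wrist"; returns (picture, depth): 384x512x3 uint8, red, green, blue; 384x512 float32, m along the optical axis (not along the pixel's ray), 0 where there is no reading.
- cams.get_calibration(name): a dict with "fx", "fy", "cx", "cy" (pixels), "rvec" (rotation vector, rad) and "tvec" (3), from world to camera coordinates, as OpenCV has them. Camera axes: x right, y down, z forward; pixel columns grow to the right and rows downward; lengths in m; the calibration is good to about 2 mm. A picture is of the moment at which its call begins: read the wrist's pose just before it. get_calibration takes no time and is no camera call; for the wrist camera it gives the pose at the moment of the call.
- arm.close_job(): hands the job in, once; it reports no verdict.
The state is a dict: "time": time; "qpos": joint angles; "qvel": joint speeds; "joint_torque": joint torques, N m; "ee_pos": TCP position; "orientation": TCP orientation; "force": force on the tool from outside, world axes, zero at the start; "ft_torque": the same for the moment, N m; "opening": finger opening in m.
Only numpy, scipy, OpenCV 4.12 (cv2) and the standard library are available. Lean on these libraries where they do the work, as an engineer would, in place of code of your own. Each camera call takes 0.05 s, during which the arm holds its last target.

### The job

On the guarded bench press, reach down through the guard's window over the lever with the flat rectangular paddle and press that lever fully down, so that it stays down and clamps the brass strip; only then reach through the other window and press the lever with the round knob fully down to punch the strip, hold it at the bottom for about half a second, and let it come back up. Just press with the fingers: pick nothing up, do not touch the guard, and leave the loose things around and on the press where they are.

Things in the scene. Friction and masses are not known exactly. Their poses are not given: they have to be found in the camera images.
- guard: grey steel guard over the press, level. Origin: middle of the roof's top face, 145 mm above the table, midway between its two windows; x away from the robot, y left, z up; yaw up to 0.3. Windows: x -50 to 50 mm, y 13 to 97 and -97 to -13 mm, a lever head at y = 55 and -55. Roof 4 mm thick, solid clear panel beyond (to x = 165); front sheet and side rails below.
- clamp_head (a point): centre of the top face of the rectangular paddle (pale wood, 44 mm along x by 56 mm along y) at the near end of the clamp lever, about 10 mm below the guard's roof when up and about 38 mm below it when fully down. It moves with the lever. Which of the two windows it is under varies.
- punch_head (a point): centre of the top face of the round knob (pale wood, 36 mm diameter) at the near end of the punch lever, under the other window; the same heights. It moves with the lever.
- clamp_lever (a joint): angle of the clamp lever, rad: 0 raised, 0.2 fully down against its stop. Hinge 140 mm beyond the paddle (guard +x). Stiff hinge: it stays where it is left; about 5 N on the paddle moves it. It may start a little down (up to 0.05).
- punch_lever (a joint): angle of the punch lever, rad: 0 raised, 0.2 fully down against its stop. Hinge 140 mm beyond the knob (guard +x). A spring brings it back up: about 4 N on the knob starts it and 9 N holds it fully down.
- die: steel punch bit standing on the left apron of the press bed, 28 mm diameter, 60 mm high; loose, to be left alone. Origin at its underside.
- tin: small closed aluminium can standing on the right apron of the press bed, 44 mm diameter, 50 mm high; loose, to be left alone. Origin at its underside.
- ferrule: brass tube standing on the left apron of the press bed, 40 mm diameter, 30 mm high; loose, to be left alone. Origin at its underside.
- hammer: hammer lying on the table left of the press; loose, to be left alone. Origin at its underside.
- driver: screwdriver lying on the table right of the press; loose, to be left alone. Origin at its underside.
- jar: amber jar with a steel lid standing left of the press, 60 mm diameter, 80 mm high; loose, to be left alone. Origin at its underside.
- block: wooden block right of the press, 70 by 50 by 40 mm; loose, to be left alone. Origin at its underside.

How it is judged:
By the outcome, as a careful person would: the job done as asked, in the order asked, and still so for the second after the job is handed in, with the robot touching nothing.
It also fails if it takes over 45 s, if anything falls off the work surface, if the arm or the gripper's body presses on something with over 40 N, if the wrist force passes 120 N, or if a joint passes its speed limit or range.

## Working session

There is one attempt and no reset: what is moved stays moved. The work goes in short steps, Python scripts to look and compute and a tool call to move; the robot and the scene stay as the last step left them, time stands still between calls to the robot, and variables do not carry over. Pictures are saved under pics/ and viewed, and the job is handed in when it is done.

Besides the shell and the picture viewer there is one more tool, called as name(argument=value, ...) on one line, values as JSON. step_arm: Moves the arm, as the interface text tells. Its arguments: {"type":"object","properties":{"rows":{"type":"array"}},"required":["rows"]}

```bash
mkdir -p pics
cat > h.py <<'E'
import numpy as np,cv2
from bench import arm,cams
def shot(n,f):
    im,d=cams.get_image(n); c=cams.get_calibration(n)
    cv2.imwrite(f'pics/{f}.png',im[:,:,::-1]); np.savez(f'pics/{f}.npz',im=im,d=d,**{k:np.array(v) for k,v in c.items()})
def pts(f):
    z=np.load(f'pics/{f}.npz'); d=z['d']; v,u=np.mgrid[:384,:512]
    P=np.stack([(u-z['cx'])/z['fx']*d,(v-z['cy'])/z['fy']*d,d],-1)
    R=cv2.Rodrigues(z['rvec'])[0]
    return (P-z['tvec'].ravel())@R, d, z['im']
E
python3 - <<'E'
from h import *
print(arm.read_state(), arm.tip_reach)
shot('top','top0');shot('scene','scene0')
for f in('top0','scene0'):
    im=cv2.imread(f'pics/{f}.png');cv2.imwrite(f'pics/{f}b.png',cv2.resize(im,(800,600)))
E
```

```text
{'time': 0.0, 'qpos': array([-1.40837963e+00,  3.13450504e-01,  1.49841092e+00,  2.68973695e-05,
        1.33098448e+00, -2.23372525e-01]), 'qvel': array([ 0.0006251 , -0.00044516,  0.00154272,  0.00074949,  0.00036761,
       -0.00055528]), 'joint_torque': array([-1.36079336e-03, -4.02210760e+01, -2.52271467e+01,  6.93939859e-02,
        3.52096197e-02, -8.88063119e-05]), 'ee_pos': array([ 0.19752357, -0.48618452,  0.24617065]), 'orientation': array([-3.08210021e+00, -6.01995408e-01, -1.00965441e-04]), 'force': array([-0.32325784, -0.34679338, -0.03709833]), 'ft_torque': array([ 0.04052593, -0.00828506, -0.03696131]), 'opening': 0.08842700289748066} 0.008
```

View pics/top0b.png

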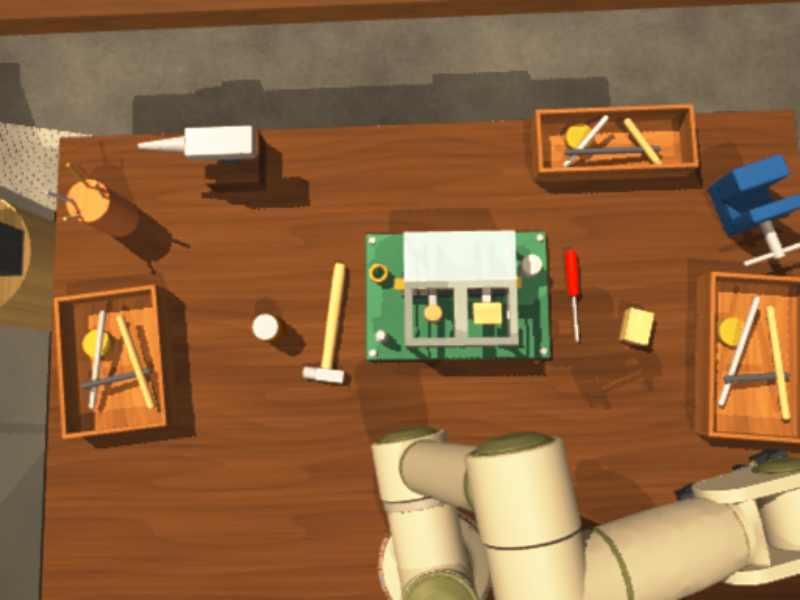

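View pics/scene0b.png

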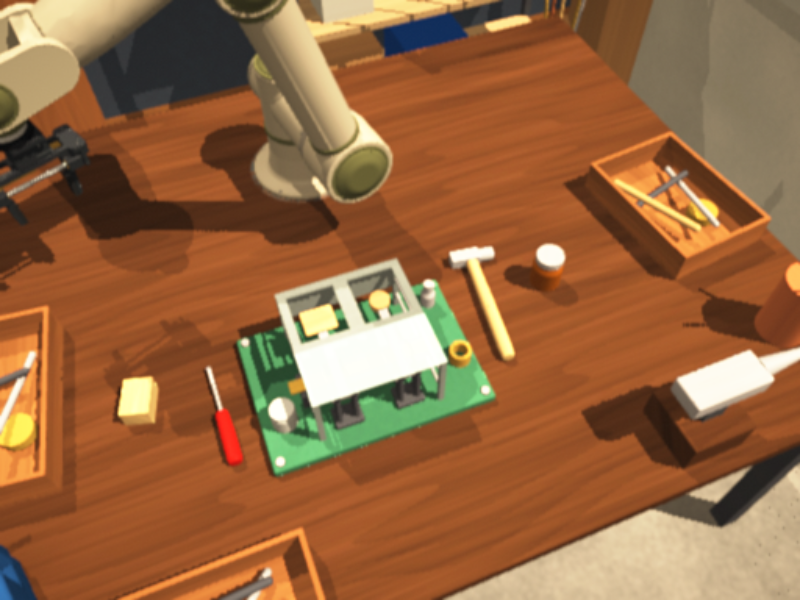

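The top view shows the rectangular paddle in the right window (about 487,313 in the enlarged picture) and the round knob in the left one (433,313). I'll measure the guard and heads from depth.

Run:
```python
from h import *
P,d,im=pts('top0')
sub=np.zeros((384,512),bool); sub[140:235,230:355]=1
sub&=d>0
m=sub&(abs(P[...,2]-.145)<.006)
Q=P[m][:,:2].astype(np.float32)
print(m.sum(),np.median(P[m][:,2]))
r=cv2.minAreaRect(Q);print(r,cv2.boxPoints(r))
for n,(u0,u1,v0,v1) in dict(knob=(262,290,185,215),pad=(295,328,185,215)).items():
    mm=np.zeros_like(sub);mm[v0:v1,u0:u1]=1
    hsv=cv2.cvtColor(im,cv2.COLOR_RGB2HSV)
    mm&=(hsv[...,1]>70)&(hsv[...,2]>150)&(P[...,2]>.09)&(P[...,2]<.142)
    q=P[mm];print(n,mm.sum(),np.median(q,0),q.min(0),q.max(0),cv2.minAreaRect(q[:,:2].astype(np.float32)))
c=im[135:240,225:360,::-1];cv2.imwrite('pics/crop0.png',cv2.resize(c,None,fx=5.5,fy=5.5,interpolation=cv2.INTER_CUBIC))
```

```text
3461 0.14501323619696477
((0.5736664533615112, -0.06693129241466522), (0.22360824048519135, 0.23072561621665955), 88.47195434570312) [[ 0.45536327 -0.17561936]
 [ 0.6860068  -0.18177195]
 [ 0.69196963  0.04175678]
 [ 0.46132612  0.04790936]]
knob 97 [ 0.52379009 -0.01004595  0.13488035] [ 0.5075585  -0.02614594  0.12191164] [0.54066775 0.00564758 0.14043543] ((0.5240562558174133, -0.010237172245979309), (0.03152177110314369, 0.03296171501278877), 87.35736083984375)
pad 234 [ 0.52134413 -0.11894794  0.12944356] [ 0.50093417 -0.14689421  0.11258959] [ 0.5449736  -0.09168999  0.13902803] ((0.523322582244873, -0.11910010874271393), (0.054047271609306335, 0.043905358761548996), 87.41436004638672)
```

View pics/crop0.png

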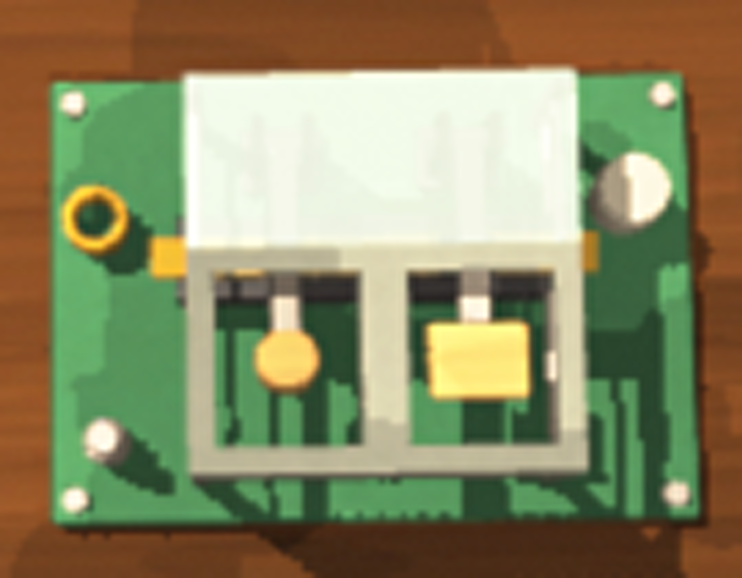

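step_arm(rows=[[[15,-8,0],1,-1],[[44,-22,0],2.5,-1],[[73,-36,0],4,-1],[[102,-51,0],5.5,-1],[[131,-65,0],7,-1],[[160,-80,0],8.5,-1],[[190,-95,0],10,-1],[[220,-109,0],11.5,-1],[[250,-124,0],13,-1],[[280,-139,0],15,-1],[[310,-154,0],16.5,-1],[[340,-169,0],18,-1],[[370,-184,0],20,-1],[[395,-197,0],21.5,-1],[[415,-207,0],22.6,-1],[[428,-213,0],23.2,-1],[[435,-216,0],23.6,-1],[[437,-217,0],23.6,-1],[[437,-217,0],23.6,-1],[[437,-217,0],23.6,-1]])

```text
time: 2.1
ee_pos: [0.5204, -0.1214, 0.2467]
orientation: [3.141, -0.042, -0.0]
force: [-1.1, -0.6, -0.7]
opening: 0.0005
```

Run:
```python
from h import *
s=arm.read_state();print({k:s[k] for k in('time','ee_pos','orientation','force','opening')})
R=cv2.Rodrigues(s['orientation'])[0];print(R)
shot('wrist','w1');shot('scene','s1')
for f in('w1','s1'):
    im=cv2.imread(f'pics/{f}.png');cv2.imwrite(f'pics/{f}b.png',cv2.resize(im,(800,600)))
P,d,im=pts('w1')
m=(d>0)&(abs(P[...,2]-.145)<.006);print(m.sum(),np.median(P[m],0),cv2.minAreaRect(P[m][:,:2].astype(np.float32)))
```

```text
{'time': 2.1, 'ee_pos': array([ 0.52043279, -0.1214367 ,  0.24673827]), 'orientation': array([ 3.14120428e+00, -4.18612722e-02, -2.26417294e-04]), 'force': array([-1.14486829, -0.56052708, -0.70170673]), 'opening': 0.000502725295893748}
[[ 9.99644861e-01 -2.66482677e-02 -1.45592321e-04]
 [-2.66482835e-02 -9.99644866e-01 -1.07513190e-04]
 [-1.42675576e-04  1.11354794e-04 -9.99999984e-01]]
45289 [ 0.62110792 -0.06060922  0.14528011] ((0.569583535194397, -0.06202594190835953), (0.22516198456287384, 0.2240103930234909), 88.9599380493164)
```

View pics/w1b.png

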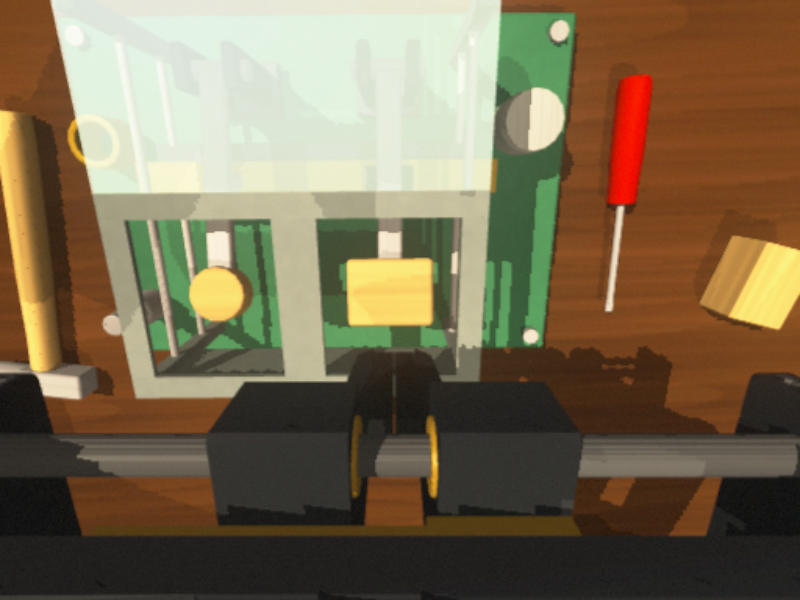

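View pics/s1b.png

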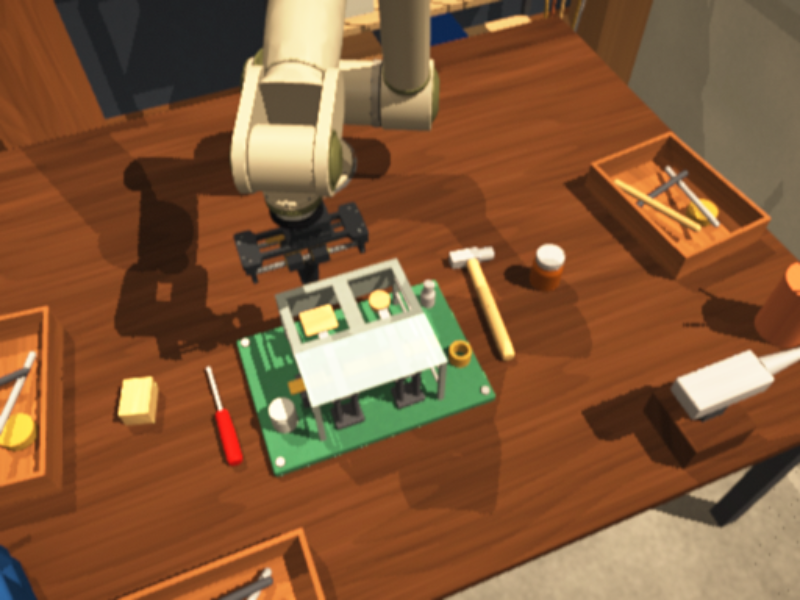

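The wrist view shows the paddle at (390,292) and the knob at (217,293), with the shut fingers at (393,390). I'll measure both heads and the window edges in it.

Run:
```python
from h import *
P,d,im=pts('w1')
hsv=cv2.cvtColor(im,cv2.COLOR_RGB2HSV)
for n,(u0,u1,v0,v1) in dict(knob=(118,160,167,210),pad=(218,282,160,212)).items():
    mm=np.zeros(d.shape,bool);mm[v0:v1,u0:u1]=1
    mm&=(hsv[...,1]>90)&(hsv[...,2]>150)&(P[...,2]>.11)&(P[...,2]<.142)
    q=P[mm];print(n,mm.sum(),np.median(q,0),q.min(0),q.max(0),cv2.minAreaRect(q[:,:2].astype(np.float32)))
for (u,v) in [(316,218),(462,218),(457,374),(126,220),(272,218),(284,374),(155,376),(327,374)]:
    # intersect ray with roof plane z=.145
    z=np.load('pics/w1.npz');R=cv2.Rodrigues(z['rvec'])[0]
    r=np.array([(u*.64-z['cx'])/z['fx'],(v*.64-z['cy'])/z['fy'],1])@R;c=-R.T@z['tvec'].ravel()
    print((u,v),(c+r*(.145-c[2])/r[2]).round(4))
```

```text
knob 969 [ 0.52613981 -0.0072383   0.13482267] [ 0.50830842 -0.02410183  0.12894288] [0.54296972 0.01044537 0.13966437] ((0.5260710120201111, -0.006861818954348564), (0.03420640900731087, 0.033860307186841965), 41.74059295654297)
pad 2331 [ 0.52354279 -0.11674147  0.1291894 ] [ 0.50125648 -0.14416494  0.12119257] [ 0.54427949 -0.08832539  0.13409516] ((0.5228647589683533, -0.11632977426052094), (0.05527431145310402, 0.042562779039144516), 88.6743392944336)
(316, 218) [ 0.5725 -0.0763  0.145 ]
(462, 218) [ 0.5703 -0.1599  0.145 ]
(457, 374) [ 0.4713 -0.1588  0.145 ]
(126, 220) [0.5744 0.033  0.145 ]
(272, 218) [ 0.5732 -0.051   0.145 ]
(284, 374) [ 0.4742 -0.0476  0.145 ]
(155, 376) [0.475  0.0357 0.145 ]
(327, 374) [ 0.4735 -0.0753  0.145 ]
```

step_arm(rows=[[[-1,-4,10],0,-1],[[-1,-4,30],0,-1],[[-1,-4,50],0,-1],[[-1,-4,70],0,-1],[[-1,-4,85],0,-1],[[-1,-4,95],0,-1],[[-1,-4,100],0,-1],[[-1,-4,103],0,-1],[[-1,-4,103],0,-1]])

```text
time: 3.1
ee_pos: [0.5199, -0.1169, 0.1438]
orientation: [3.141, -0.041, 0.0]
force: [0.0, 0.0, 0.3]
opening: 0.0004
```

Run:
```python
from h import *
shot('wrist','w2');im=cv2.imread('pics/w2.png');cv2.imwrite('pics/w2b.png',cv2.resize(im,(800,600)))
```

```text
(no output)
```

View pics/w2b.png

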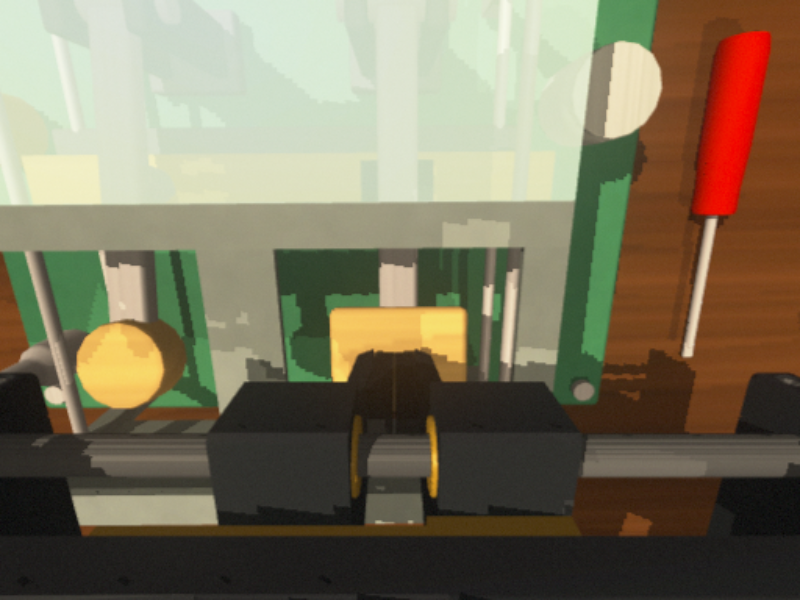

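The fingers are inside the right window, centred over the paddle (395,350). Now I'll press.

step_arm(rows=[[[0,0,4],0,-1],[[0,0,7],0,-1],[[0,0,10],0,-1],[[0,0,13],0,-1],[[0,0,16],0,-1],[[0,0,19],0,-1],[[0,0,21],0,-1],[[0,0,23],0,-1],[[0,0,24],0,-1],[[0,0,24],0,-1]])

```text
time: 4.15
ee_pos: [0.52, -0.1169, 0.1195]
orientation: [-3.141, 0.041, -0.0]
force: [0.5, 0.0, 0.6]
opening: 0.0008
```

step_arm(rows=[[[0,0,1],0,-1],[[0,0,2],0,-1],[[0,0,3],0,-1]])

```text
time: 4.45
ee_pos: [0.5198, -0.1169, 0.1167]
orientation: [-3.141, 0.041, 0.0]
force: [-2.5, 0.4, 3.7]
opening: 0.0003
```

step_arm(rows=[[[0,0,1],0,-1],[[0,0,2],0,-1]])

```text
time: 4.65
ee_pos: [0.5198, -0.1169, 0.1152]
orientation: [3.141, -0.041, -0.0]
force: [-8.4, 1.8, 17.2]
opening: 0.0006
```

step_arm(rows=[[[0,0,1],0,-1],[[0,0,1],0,-1]])

```text
time: 4.85
ee_pos: [0.5198, -0.1169, 0.1152]
orientation: [3.141, -0.041, 0.0]
force: [-10.2, 1.5, 19.5]
opening: 0.0004
```

step_arm(rows=[[[0,0,1.5],0,-1],[[0,0,2],0,-1],[[0,0,2],0,-1]])

```text
time: 5.15
ee_pos: [0.5199, -0.1169, 0.1149]
orientation: [3.14, -0.04, 0.001]
force: [-17.5, 4.7, 35.7]
opening: 0.0003
```

The position no longer changes as force climbs from 17 to 36 N, so the lever is on its stop. I'll lift out and check.

step_arm(rows=[[[0,0,-4],0,-1],[[0,0,-12],0,-1],[[0,0,-30],0,-1],[[0,0,-55],0,-1],[[0,0,-80],0,-1],[[0,0,-105],0,-1],[[0,0,-125],0,-1],[[0,0,-132],0,-1],[[0,0,-132],0,-1]])

```text
time: 6.05
ee_pos: [0.5202, -0.117, 0.244]
orientation: [3.141, -0.041, 0.002]
force: [0.3, 0.5, -0.3]
opening: 0.0006
```

Run:
```python
from h import *
s=arm.read_state();print({k:s[k] for k in('time','ee_pos','orientation','force')})
shot('wrist','w3');im=cv2.imread('pics/w3.png');cv2.imwrite('pics/w3b.png',cv2.resize(im,(800,600)))
P,d,im=pts('w3')
hsv=cv2.cvtColor(im,cv2.COLOR_RGB2HSV)
for n,(u0,u1,v0,v1) in dict(knob=(100,165,160,215),pad=(210,285,150,220)).items():
    mm=np.zeros(d.shape,bool);mm[v0:v1,u0:u1]=1
    mm&=(hsv[...,1]>90)&(hsv[...,2]>150)&(P[...,2]>.09)&(P[...,2]<.142)
    q=P[mm];print(n,mm.sum(),np.median(q,0),q.min(0),q.max(0))
    A=np.c_[q[:,0]-.523,np.ones(len(q))];print('slope,z',np.linalg.lstsq(A,q[:,2],rcond=None)[0])
```

```text
{'time': 6.05, 'ee_pos': array([ 0.52015254, -0.1169903 ,  0.24401211]), 'orientation': array([ 3.14089152e+00, -4.09158633e-02,  1.91895314e-03]), 'force': array([ 0.26049071,  0.46736011, -0.25748814])}
knob 986 [ 0.52576086 -0.00703085  0.13384306] [ 0.50839725 -0.02410877  0.1280356 ] [0.54208852 0.01047175 0.1381041 ]
slope,z [-0.20188957  0.13436907]
pad 1914 [ 0.51983339 -0.11688262  0.10590903] [ 0.49646536 -0.1442206   0.10068848] [ 0.54060648 -0.08990871  0.10826165]
slope,z [-0.00709082  0.10584281]
```

View pics/w3b.png

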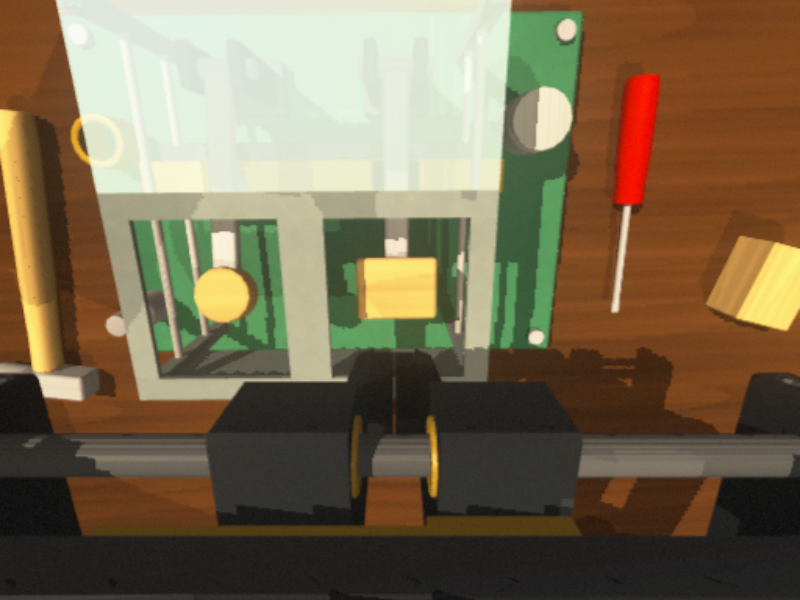

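The paddle's top is now level at z = 0.106, so it is fully down and staying there (395,287). The knob is still raised (222,294). Next I'll move over the knob.

step_arm(rows=[[[0,-10,0],0,-1],[[0,-35,0],0,-1],[[1,-62,0],0,-1],[[1,-90,0],0,-1],[[1,-105,0],0,-1],[[1,-110,0],0,-1],[[1,-110,0],0,-1],[[1,-110,15],0,-1],[[1,-110,40],0,-1],[[1,-110,65],0,-1],[[1,-110,82],0,-1],[[1,-110,92],0,-1],[[1,-110,95],0,-1],[[1,-110,95],0,-1]])

```text
time: 7.5
ee_pos: [0.5239, -0.0074, 0.1489]
orientation: [3.141, -0.042, 0.0]
force: [0.7, 0.2, 0.4]
opening: 0.0006
```

Run:
```python
from h import *
shot('wrist','w4');im=cv2.imread('pics/w4.png');cv2.imwrite('pics/w4b.png',cv2.resize(im,(800,600)))
```

```text
(no output)
```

View pics/w4b.png

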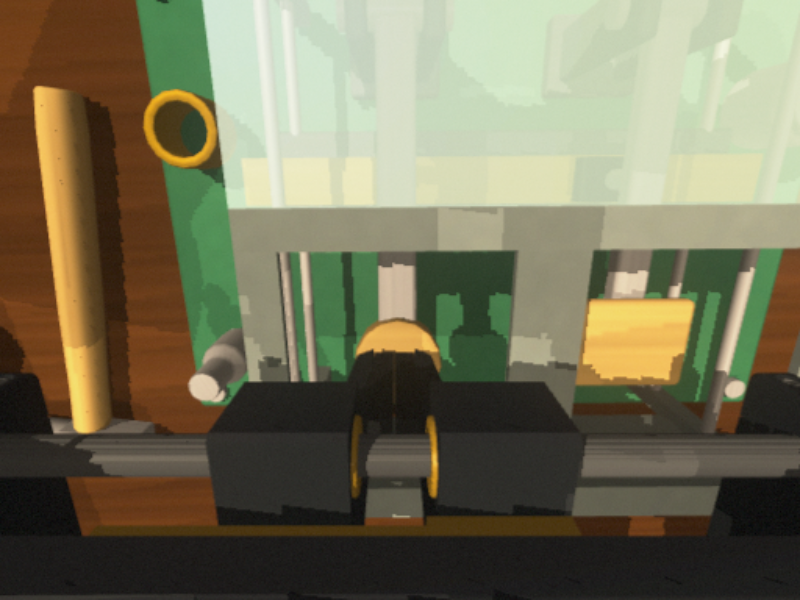

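The fingers are centred over the knob (397,340) inside the left window, and the paddle is still down at right. Pressing.

step_arm(rows=[[[0,0,3],0,-1],[[0,0,7],0,-1],[[0,0,11],0,-1],[[0,0,15],0,-1],[[0,0,19],0,-1],[[0,0,23],0,-1],[[0,0,27],0,-1],[[0,0,30],0,-1],[[0,0,32],0,-1],[[0,0,33],0,-1]])

```text
time: 8.55
ee_pos: [0.5228, -0.0069, 0.1156]
orientation: [-3.141, 0.041, 0.004]
force: [-8.5, -0.0, 9.8]
opening: 0.0003
```

step_arm(rows=[[[0,0,1],0,-1],[[0,0,2],0,-1]])

```text
time: 8.75
ee_pos: [0.5228, -0.0069, 0.1148]
orientation: [3.141, -0.04, -0.004]
force: [-14.5, 0.4, 24.4]
opening: 0.0004
```

step_arm(rows=[[[0,0,1],0,-1],[[0,0,1],0,-1],[[0,0,1],0,-1],[[0,0,1],0,-1],[[0,0,1],0,-1],[[0,0,1],0,-1]])

```text
time: 9.35
ee_pos: [0.5229, -0.0069, 0.1147]
orientation: [3.141, -0.04, -0.003]
force: [-16.2, 0.5, 27.2]
opening: 0.0004
```

Held for about 0.7 s on the stop. Now I'll lift, slowly at first.

step_arm(rows=[[[0,0,-3],0,-1],[[0,0,-8],0,-1],[[0,0,-14],0,-1],[[0,0,-20],0,-1],[[0,0,-26],0,-1],[[0,0,-32],0,-1],[[0,0,-40],0,-1],[[0,0,-60],0,-1],[[0,0,-85],0,-1],[[0,0,-110],0,-1],[[0,0,-128],0,-1],[[0,0,-133],0,-1],[[0,0,-133],0,-1],[[0,0,-133],0,-1]])

```text
time: 10.75
ee_pos: [0.5232, -0.0069, 0.2445]
orientation: [-3.141, 0.041, 0.004]
force: [-0.2, 0.5, -0.2]
opening: 0.0005
```

Run:
```python
from h import *
s=arm.read_state();print({k:s[k] for k in('time','ee_pos','force')})
shot('wrist','w5');im=cv2.imread('pics/w5.png');cv2.imwrite('pics/w5b.png',cv2.resize(im,(800,600)))
shot('scene','s5');im=cv2.imread('pics/s5.png');cv2.imwrite('pics/s5b.png',cv2.resize(im,(800,600)))
P,d,im=pts('w5')
hsv=cv2.cvtColor(im,cv2.COLOR_RGB2HSV)
for n,y in dict(knob=-.007,pad=-.117).items():
    mm=(abs(P[...,0]-.523)<.03)&(abs(P[...,1]-y)<.03)
    mm&=(hsv[...,1]>90)&(hsv[...,2]>150)&(P[...,2]>.09)&(P[...,2]<.142)
    q=P[mm];print(n,mm.sum(),np.median(q,0))
    A=np.c_[q[:,0]-.523,np.ones(len(q))];print('slope,z',np.linalg.lstsq(A,q[:,2],rcond=None)[0])
```

```text
{'time': 10.75, 'ee_pos': array([ 0.52323622, -0.0068806 ,  0.24453841]), 'force': array([-0.1987385 ,  0.49590858, -0.24809948])}
knob 985 [ 0.52634197 -0.00661216  0.13454616]
slope,z [-0.19772377  0.13512432]
pad 1882 [ 0.52092013 -0.11674967  0.10662149]
slope,z [-0.00811501  0.10654613]
```

View pics/w5b.png

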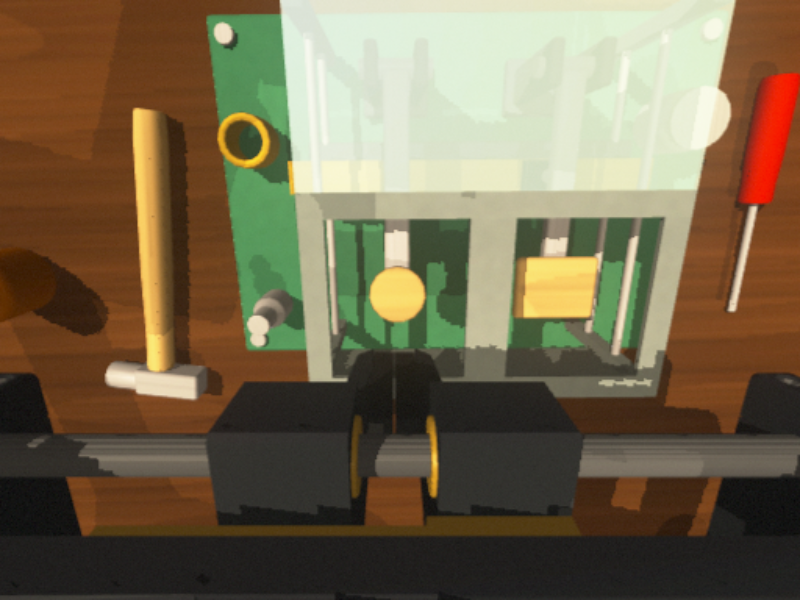

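View pics/s5b.png

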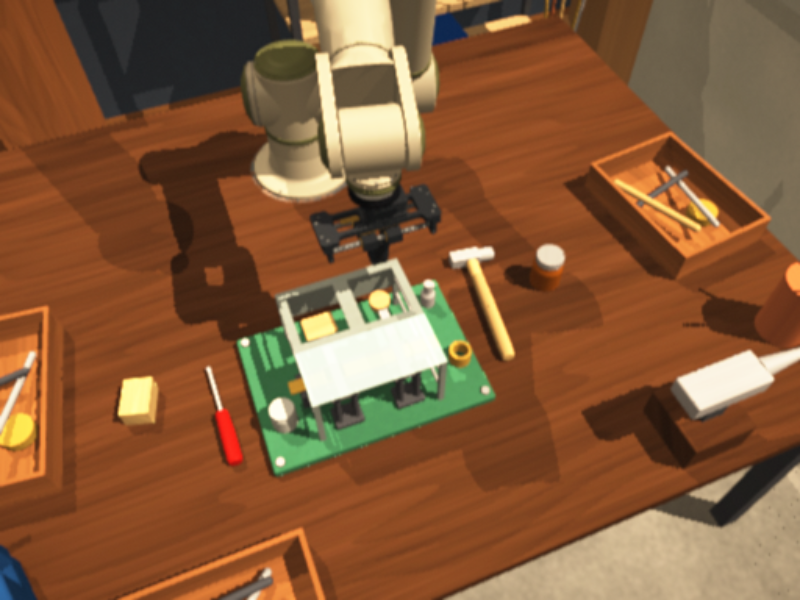

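The knob is back up (397,294) at z = 0.135 and the paddle is still down (556,287) at z = 0.107. Everything loose is where it was and the robot is clear, so I'll hand in.

```bash
python3 -c "
from bench import arm
print(arm.close_job())"
```

```text
the job is handed in; nothing more can be done
None
```

I pressed the clamp paddle (right window) fully down first, then pressed the round knob (left window) down, held it and let it come back up. The job was handed in at about 11 s of the 45 s allowed.

- **Clamp:** the force rose to 36 N down while the position stopped changing, so the lever is on its stop. After the punch, the paddle's top was still level at z = 0.107 m.
- **Punch:** I held the knob on its stop for about 0.7 s at 24–27 N. It returned to z = 0.135 m with its original slope of -0.20.
- **Surroundings:** I saw no contact with the guard, and the loose things look unmoved in the pictures. I compared those by eye only. The robot touched nothing at the end.
- **Disagreement:** the top and wrist cameras differed by about 2–3 mm on where the heads are. I went by the wrist camera, and the fingers came down centred.

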